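Snap the green circuit board onto its four standoffs

ROBOT

A 6-joint arm with a two-finger parallel gripper is mounted at the origin on the work surface. World frame = base frame: x ahead of the robot, y to its left, z up, the work surface at z = 0. Lengths are in m, angles in rad, forces in N, time in s.
With the tool pointing down it reaches from about 0.25 to 0.775 m from the base axis. Payload 4 kg.
Tool frame: the origin (TCP) lies midway between the tips of the shut fingers; the grasp point (between the pads) lies grip_point_offset behind it (grip_point_offset is the distance from the TCP to the grasp point, in m); z points along the fingers, y is the line along which they close (so a half turn about z gives the same grasp; the last joint's range is limited). The gripper opens to 94 mm and grips with 3 to 60 N. Pads are 16 mm wide; open, the fingers measure 119 mm over their backs; the gripper's body (75 mm by 177 mm) begins 78 mm behind the grasp point.
Start: joints at [1.173, 0.087, 1.371, -0, 1.684, -0.103], TCP at [0.16, 0.526, 0.206] pointing down, gripper open.
Joint ranges: [-3.1, 3.1], [-0.76, 2.03], [0.27, 2.55], [-1.08, 4.22], [0.17, 2.65], [-2.57, 2.57]. Speed limits (rad/s): [2.79, 2.79, 3.14, 3.14, 3.14, 3.14].

INTERFACE

Orientations are given as [roll, pitch, yaw] about the fixed x, y, z axes, in that order (R = Rz(yaw) Ry(pitch) Rx(roll)).
In Python, from bench import * gives the robot as it stands. The module is installed in compiled form; this text tells all that it offers.
- The arm moves only by the tool apply_moves, never from a script. Its argument "commands" is a list of rows, each a list of 7 numbers: the turn, a rotation vector about the world's x, y, z in rad, then the shift along the world's x, y, z in m, then the opening in per cent of the stroke, from 0 (shut) to 100 (fully open). In form: [[ax, ay, az, x, y, z, jaw], ...]. A call has exactly 5 rows; each row is the pose to reach, as a shift and turn from the pose commanded when the call began; what a row does not reach only later rows make up. A row lasts 1/10 s, in which the tool goes at most 50 mm and 8.59 degrees, less where a joint would pass 70% of its speed; a pose out of reach is approached as far as the arm can. A call with a gripper value outside its range is refused whole. The fingers move at their own pace and stop on an object; the grip force is fixed at half the most. Time passes only in rows, so rows that repeat a pose let the fingers close, or fill a call up. It gives the time, the measured TCP pose, the force, the opening and the grip force at its end, in the units of the state.
- get_obs(): the state, without advancing time (a new reading comes with each control period).
- snapshot(name): name is "scene" or "side" or "wrist"; returns a dict with "pixels" (420x560x3 uint8, red, green, blue), "vertical_fov" (degrees; the focal length in pixels is half the picture's height over the tangent of half this angle, whatever the lens; pixels are square), "cx", "cy" (the principal point, pixels), "rvec" (rotation vector, rad) and "tvec" (3), from world to camera coordinates, as OpenCV has them. Camera axes: x right, y down, z forward; pixel columns grow to the right and rows downward; lengths in m; the calibration is good to about 2 mm. A picture is of the moment at which its call begins. There is no depth.
- close_job(): hands the job in; it is judged then, once.
Trained networks look in the newest picture that a camera, given by its name, has taken for a name from the list of things; names that differ only in an ending like _2 or _b are one class to them, and where a whole thing is asked for, a point or a joint stands for the part that bears it (a point fixed in the world has none). Each returns a list of dicts, best first, with "score" (0 to 1); they miss things now and then, are a little off and sometimes report something else, mostly with a low value. They report only what shows in the picture. A call takes as long as a camera call. They do not tell look-alikes from the thing itself.
- masks_of(camera, query): "mask" (420x560 bool, what is visible of it) and "extent" ([left, top, right, bottom] in pixels, round what is visible of it).
- place_of(camera, query): "pixel" ([column, row] in pixels: a listed point, or the origin of a listed thing).
The state is a dict: "time": time; "joint_positions": joint angles; "qvel": joint speeds; "joint_torque": joint torques, N m; "tool_pos": TCP position; "ee_rot": TCP orientation; "wrist_force": force on the tool from outside, world axes, zero at the start; "wrist_torque": the same for the moment, N m; "width": finger opening in m; "finger_force": force on a finger pad.
Only numpy, scipy, OpenCV 4.12 (cv2) and the standard library are available. Lean on these libraries where they do the work, as an engineer would, in place of code of your own. Each camera call takes 0.05 s, during which the arm holds its last target. There are 200 camera calls.

TASK

The green circuit board is resting on the tips of the four snap standoffs in its grey tray. Press it evenly straight down, at one bare copper patch and then the other, until all four standoffs have clicked through and the board lies level and fully home, without tipping it up, then let go. Leave the blue board alone: it must stay up on its own standoffs, because it still waits for a part.

Things in the scene. Friction and masses are not known exactly. Their poses are not given: they have to be found in the camera images.
- green_board_mid (a point): Green circuit board 100 (x) x 150 (y) x 3 mm, 0.13 kg, loose; point: centre of the plate, mid-thickness. Holes at x +-38, y +-62. Silver heat sink 46 x 46 mm on its middle, top 17.5 mm above the point. Copper patches 30 x 22 mm flush with its top face (1.5 mm above the point) at x 0, y +46 and -46: press there with shut fingers. Starts level, point 21.7 mm above the tray's floor; home 11.5 mm.
- green_tray_mid (a point): Its grey tray, fixed, 134 x 189 mm, rim 14 mm; point: centre of the floor's top face, axes as the board's. Standoffs at x +-38, y +-62: black shoulder 10 mm above the floor (a hard stop), white sprung tip to 28 mm. Each clicks at 4 to 5 N: 8 to 11 N on a patch clicks that end's two, 11 mm down, and the board slopes 5 degrees until the other end is pressed.
- blue_board_mid (a point): Blue circuit board of the same size with the same patches, a flat black chip in its middle instead of a heat sink; it rests on the standoff tips of a second tray like the first. Point: centre of the plate. Must stay as it is.
Things that resemble listed ones, but are neither listed nor needed, are in the scene too. Of the things that look like the part that bears blue_board_mid, the larger one is meant.

How it is judged:
At the end, for the whole second after the job is handed in: The green board is clicked down on all four standoffs: centre under 13.5 mm above the tray's floor, level with the tray within 1.7 degrees, within 10 mm of its centre. The blue board is still up, within 4 mm of its start and level within 2.3 degrees (z of green_board_mid in the frame of green_tray_mid below 0.0135 m and angle between the z axis of green_board_mid and the z axis of green_tray_mid, either way round below 0.03 rad and horizontal distance between green_board_mid and green_tray_mid below 0.01 m and distance of blue_board_mid from where it was at the start of the episode below 0.004 m and angle between blue_board_mid's own z axis and vertical below 0.04 rad); the robot touches nothing.
It fails at once if the green board is tipped up by more than 14 degrees (angle between green_board_mid's own z axis and vertical above 0.25 rad).
It fails at once if the blue board is pressed down or pushed by more than 5 mm (distance of blue_board_mid from where it was at the start of the episode above 0.005 m).
It also fails if it takes over 38 s, if anything falls off the work surface, if the arm or the gripper's body presses on something with over 40 N, if the wrist force passes 120 N, or if a joint passes its speed limit or range.

## Working session

There is one attempt and no reset: what is moved stays moved. The work goes in short steps, Python scripts to look and compute and a tool call to move; the robot and the scene stay as the last step left them, time stands still between calls to the robot, and variables do not carry over. Pictures are saved under pics/ and viewed, at most 10 in all, crops included, and the job is handed in when it is done.

Besides the shell and the picture viewer there is one more tool, called after ">>>" by a JSON object that holds its "fn" and its "kwargs". apply_moves: Moves the arm, as the interface text tells. Its arguments: {"type":"object","properties":{"commands":{"type":"array"}},"required":["commands"]}

```bash
mkdir -p pics; cat > h.py <<'E'
from bench import *
import numpy as np, cv2, json
def cam(s):
    f=210/np.tan(np.radians(s["vertical_fov"])/2)
    K=np.array([[f,0,s["cx"]],[0,f,s["cy"]],[0,0,1.]])
    R=cv2.Rodrigues(np.array(s["rvec"],float))[0]; t=np.array(s["tvec"],float).ravel()
    return K,R,t
def ray(s,px):
    K,R,t=cam(s); d=R.T@np.linalg.solve(K,[px[0],px[1],1.]); return -R.T@t,d/np.linalg.norm(d)
def atz(s,px,z):
    o,d=ray(s,px); return o+d*(z-o[2])/d[2]
def proj(s,P):
    K,R,t=cam(s); p=(K@(R@np.atleast_2d(P).T+t[:,None])); return (p[:2]/p[2]).T
def tri(rs):
    A=sum(np.eye(3)-np.outer(d,d) for o,d in rs); b=sum((np.eye(3)-np.outer(d,d))@o for o,d in rs)
    return np.linalg.solve(A,b)
def save(s,n): cv2.imwrite(f"pics/{n}.png",cv2.cvtColor(s["pixels"],cv2.COLOR_RGB2BGR))
E
python3 - <<'E'
from h import *
np.set_printoptions(precision=4,suppress=True)
o=get_obs(); print({k:np.round(v,3) for k,v in o.items()})
ims=[]
for c in ["scene","side"]:
    s=snapshot(c); ims.append(s["pixels"])
    print(c,"cam at",ray(s,(280,210))[0],s["vertical_fov"])
    for q in ["green_board_mid","green_tray_mid","blue_board_mid"]:
        for r in place_of(c,q): print(c,q,np.round(r["pixel"],1),round(r["score"],2),atz(s,r["pixel"],0.03))
        for r in masks_of(c,q): print("   mask",np.round(r["extent"]),round(r["score"],2),r["mask"].sum())
for n,i in zip(["scene0","side0"],ims): cv2.imwrite(f"pics/{n}.png",i[:,:,::-1])
E
```

```text
{'time': np.float64(0.0), 'joint_positions': array([ 1.173,  0.088,  1.372,  0.   ,  1.684, -0.103]), 'qvel': array([-0.001, -0.   , -0.   , -0.   ,  0.001,  0.001]), 'joint_torque': array([ -0.001, -34.017, -30.243,   0.072,   0.033,  -0.   ]), 'tool_pos': array([0.16 , 0.526, 0.204]), 'ee_rot': array([-3.139, -0.   ,  2.847]), 'wrist_force': array([ 0.152, -0.347, -0.45 ]), 'wrist_torque': array([ 0.012, -0.008, -0.05 ]), 'finger_force': np.float64(0.0), 'width': np.float64(0.094)}
scene cam at [ 1.2118 -0.91    0.7652] 43.42709617776544
scene green_board_mid [365.  173.9] 0.55 [0.5919 0.1896 0.03  ]
   mask [340. 157. 395. 191.] 0.71 1022
scene green_tray_mid [367.3 179.2] 0.74 [0.6117 0.17   0.03  ]
   mask [329. 161. 402. 203.] 0.84 951
scene blue_board_mid [263.3 232.4] 0.96 [ 0.5555 -0.1871  0.03  ]
scene blue_board_mid [141.8 299. ] 0.63 [ 0.5168 -0.5062  0.03  ]
   mask [226. 216. 303. 253.] 0.79 1829
   mask [113. 286. 169. 310.] 0.6 542
side cam at [ 0.4579 -0.7757  0.7644] 54.37343335919253
side green_board_mid [285.  130.5] 0.96 [0.5954 0.1977 0.03  ]
   mask [262. 112. 308. 145.] 0.68 1061
side green_tray_mid [286.5 136. ] 0.57 [0.596  0.1711 0.03  ]
   mask [257. 114. 313. 160.] 0.92 809
side blue_board_mid [289.3 236.2] 0.88 [ 0.5493 -0.1976  0.03  ]
side blue_board_mid [281.4 374.7] 0.81 [ 0.4894 -0.5048  0.03  ]
   mask [249. 343. 309. 412.] 0.57 2196
   mask [260. 206. 317. 266.] 0.56 2152
```

View pics/scene0.png

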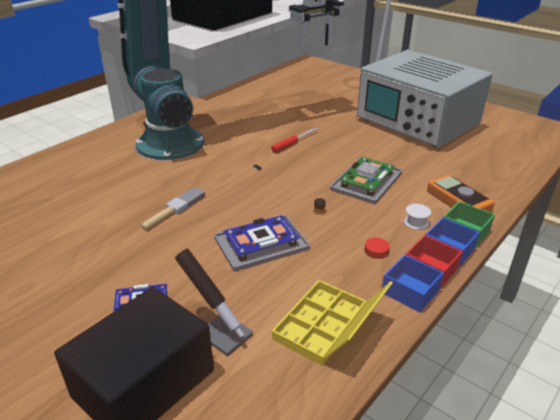

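View pics/side0.png

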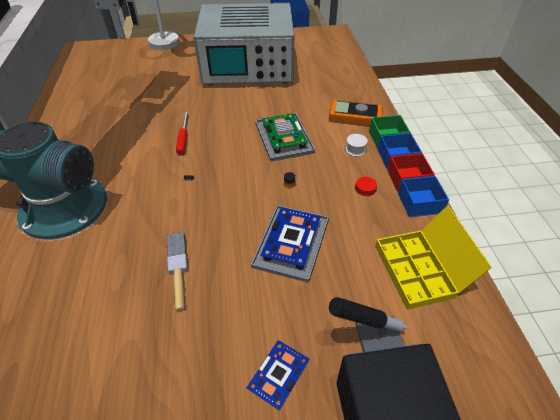

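The scene view shows one green board in a tray at (365,174), side (285,131). There are two blue boards: scene (263,232) / side (289,236) sits in a grey tray, and side (281,375) is a loose one without a tray, so it is the look-alike. The one in the tray is to be avoided. The oscilloscope stands at side (245,45).

```bash
python3 - <<'E'
from h import *
np.set_printoptions(precision=4,suppress=True)
a=snapshot("scene"); b=snapshot("side")
for n,p,q in [("green",(365,173.9),(285,130.5)),("tray",(367.3,179.2),(286.5,136)),("blue",(263.3,232.4),(289.3,236.2)),("scope front top L",(365,63),(197,42)),("scope top front right",(453,93),(293,41))]:
    P=tri([ray(a,p),ray(b,q)]); print(n,P,proj(a,P)-p,proj(b,P)-q)
for p in [(203,84),(292,82)]: print(atz(b,p,0.0))
i=np.hstack([cv2.resize(a["pixels"][140:215,315:415],(400,300),interpolation=3),cv2.resize(b["pixels"][100:175,235:335],(400,300),interpolation=3)])
j=np.hstack([cv2.resize(a["pixels"][195:270,210:310],(400,300),interpolation=3),cv2.resize(b["pixels"][200:275,240:340],(400,300),interpolation=3)])
cv2.imwrite("pics/crop1.png",np.vstack([i,j])[:,:,::-1])
E
```

```text
green [0.594  0.1879 0.0342] [[ 0.4524 -0.84  ]] [[-0.0115  0.8884]]
tray [0.5991 0.1922 0.0143] [[-0.093   0.1666]] [[ 0.0038 -0.1762]]
blue [ 0.5512 -0.1865  0.023 ] [[-1.1825  1.5407]] [[ 0.0732 -1.9511]]
scope front top L [0.3607 0.5128 0.1839] [[-2.0873  4.87  ]] [[-0.1114 -5.4401]]
scope top front right [0.6655 0.5023 0.1694] [[-2.1887  4.5744]] [[ 0.2405 -4.5768]]
[0.353  0.5446 0.    ]
[0.6652 0.5136 0.    ]
```

View pics/crop1.png

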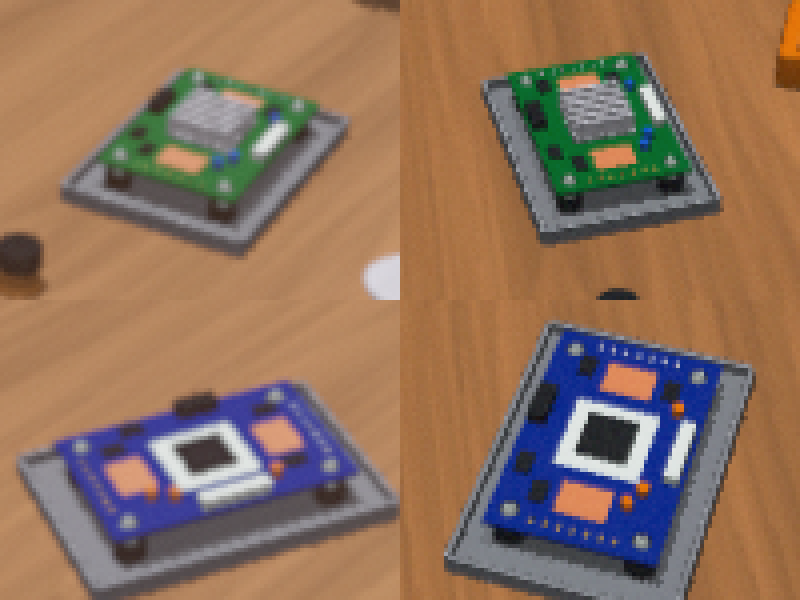

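The crop confirms the target: the green board with the silver heat sink and two copper patches is up on its standoffs in its grey tray (top pair). The larger blue board is in its own tray (bottom pair). I'm moving above green with the fingers shut.

>>> {"fn": "apply_moves", "kwargs": {"commands": [[0, 0, -0.08, 0.0, -0.02, 0.04, 0], [0, 0, -0.16, 0.03, -0.05, 0.06, 0], [0, 0, -0.24, 0.06, -0.085, 0.06, 0], [0, 0, -0.32, 0.09, -0.115, 0.06, 0], [0, 0, -0.4, 0.12, -0.15, 0.06, 0]]}}

```text
time: 1.3
tool_pos: [0.2807, 0.3753, 0.2659]
ee_rot: [3.14, 0.0, 2.445]
wrist_force: [1.1, 0.9, 0.1]
width: 0.0574
finger_force: 0.0
```

>>> {"fn": "apply_moves", "kwargs": {"commands": [[0, 0, -0.08, 0.033, -0.025, 0, 0], [0, 0, -0.16, 0.066, -0.05, 0, 0], [0, 0, -0.24, 0.1, -0.075, 0, 0], [0, 0, -0.32, 0.133, -0.1, 0, 0], [0, 0, -0.4, 0.16, -0.12, 0, 0]]}}

```text
time: 1.8
tool_pos: [0.4414, 0.2546, 0.2656]
ee_rot: [3.141, 0.0, 2.042]
wrist_force: [0.7, 0.9, 0.0]
width: 0.0174
finger_force: 0.0
```

>>> {"fn": "apply_moves", "kwargs": {"commands": [[0, 0, -0.08, 0.033, -0.015, 0, 0], [0, 0, -0.16, 0.066, -0.03, 0, 0], [0, 0, -0.24, 0.1, -0.045, 0, 0], [0, 0, -0.32, 0.133, -0.06, 0, 0], [0, 0, -0.37, 0.154, -0.066, 0, 0]]}}

```text
time: 2.3
tool_pos: [0.5958, 0.1885, 0.2647]
ee_rot: [-3.141, 0.001, 1.672]
wrist_force: [0.4, 0.8, -0.5]
width: 0.0004
finger_force: 0.0
```

```bash
python3 - <<'E'
from h import *
np.set_printoptions(precision=4,suppress=True)
o=get_obs(); print({k:np.round(o[k],3) for k in ["time","joint_positions","tool_pos","ee_rot","wrist_force","width"]})
s=snapshot("wrist"); save(s,"w1"); print(ray(s,(280,210)))
print("proj green est",proj(s,[0.594,0.188,0.034]))
for q,z in [("green_board_mid",0.033),("green_tray_mid",0.01),("blue_board_mid",.03)]:
    for r in place_of("wrist",q): print(q,np.round(r["pixel"],1),round(r["score"],2),atz(s,r["pixel"],z))
    for r in masks_of("wrist",q): print("   mask",np.round(r["extent"]),round(r["score"],2),r["mask"].sum())
E
```

```text
{'time': np.float64(2.3), 'joint_positions': array([ 0.216,  0.255,  1.061, -0.001,  1.826,  0.115]), 'tool_pos': array([0.596, 0.188, 0.265]), 'ee_rot': array([-3.141,  0.001,  1.672]), 'wrist_force': array([ 0.408,  0.817, -0.474]), 'width': np.float64(0.0)}
(array([0.5878, 0.2727, 0.4442]), array([ 0.0207, -0.2886, -0.9572]))
proj green est [[280.9633 180.1531]]
   mask [238. 107. 323. 228.] 0.63 9283
   mask [224.  91. 332. 238.] 0.81 5426
   mask [236. 104. 322. 228.] 0.62 9390
```

View pics/w1.png

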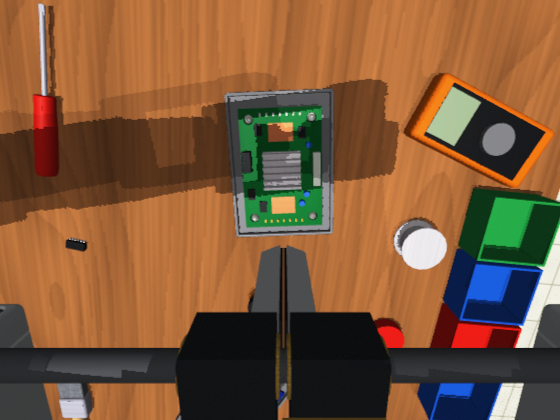

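The wrist view shows the green board in its tray at about (281,170), with copper patches at about (281,131) and (284,204), and holes near (249,120), (316,117), (255,218) and (313,216). Next I fit the board's pose to these.

```bash
cat > fit.py <<'E'
from h import *
np.set_printoptions(precision=4,suppress=True)
def patches(s,roi):
    x0,y0,x1,y1=roi; h=cv2.cvtColor(s["pixels"][y0:y1,x0:x1],cv2.COLOR_RGB2HSV)
    m=((h[...,0]>5)&(h[...,0]<18)&(h[...,1]>90)&(h[...,2]>70)).astype(np.uint8)
    n,l,st,c=cv2.connectedComponentsWithStats(m)
    k=[i for i in range(1,n) if st[i,4]>40]
    return [(c[i]+[x0,y0],st[i]) for i in k]
E
python3 - <<'E'
from fit import *
s=snapshot("wrist")
P=patches(s,(240,108,325,226))
for c,st in P: print(c,st)
c=[p[0] for p in P]
for z in [.025,.03,.035,.04,.045]:
    a,b=atz(s,c[0],z),atz(s,c[1],z); d=a-b; print(z,a,b,np.linalg.norm(d),np.degrees(np.arctan2(d[1],d[0])),(a+b)/2)
print("tcp",proj(s,get_obs()["tool_pos"]))
a=snapshot("scene"); b=snapshot("side")
for q in ["green_board_mid"]:
  for nm,im in [("scene",a),("side",b)]:
    for r in place_of(nm,q): print(nm,r["pixel"],r["score"])
print("px tray corners",[atz(s,p,.014) for p in [(226,93),(332,91),(332,233),(239,236)]])
cv2.imwrite("pics/w1c.png",cv2.resize(s["pixels"][85:245,215:345],(650,600)[::1],interpolation=3)[:,:,::-1])
E
```

```text
[282.0662 134.4566] [ 30  18  25  18 438]
[284.6481 206.7419] [ 34  91  22  16 341]
0.025 [0.5867 0.2458 0.025 ] [0.6    0.1538 0.025 ] 0.09294512302505485 98.23779312571466 [0.5934 0.1998 0.025 ]
0.03 [0.5867 0.2462 0.03  ] [0.5998 0.1553 0.03  ] 0.09184066649288909 98.23779312571462 [0.5933 0.2007 0.03  ]
0.035 [0.5866 0.2465 0.035 ] [0.5996 0.1567 0.035 ] 0.09073620996072337 98.23779312571463 [0.5931 0.2016 0.035 ]
0.04 [0.5866 0.2469 0.04  ] [0.5995 0.1582 0.04  ] 0.08963175342855763 98.23779312571457 [0.593  0.2025 0.04  ]
0.045 [0.5866 0.2472 0.045 ] [0.5993 0.1596 0.045 ] 0.08852729689639185 98.23779312571459 [0.5929 0.2034 0.045 ]
tcp [[282.0039 259.4673]]
scene [364.4, 172.2] 0.58
px tray corners [array([0.5133, 0.287 , 0.014 ]), array([0.6419, 0.3032, 0.014 ]), array([0.6696, 0.1201, 0.014 ]), array([0.5422, 0.1019, 0.014 ])]
```

View pics/w1c.png

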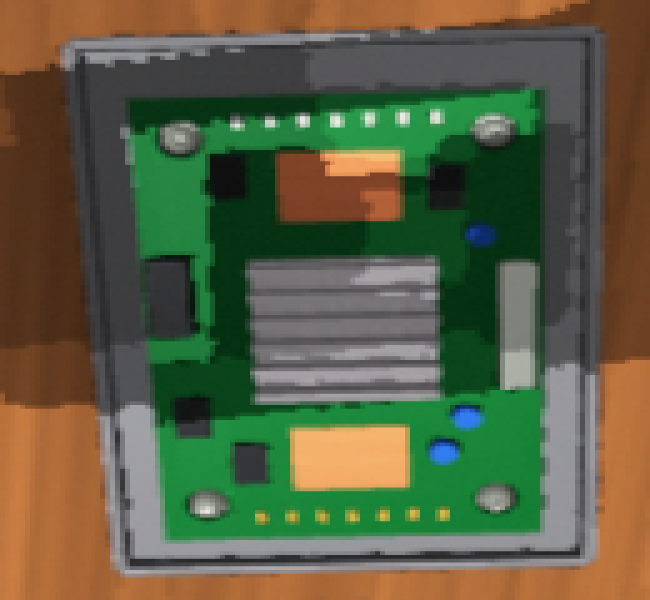

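>>> {"fn": "apply_moves", "kwargs": {"commands": [[0, 0, 0.04, 0.004, -0.032, -0.03, 0], [0, 0, 0.04, 0.004, -0.032, -0.07, 0], [0, 0, 0.04, 0.004, -0.032, -0.11, 0], [0, 0, 0.04, 0.004, -0.032, -0.15, 0], [0, 0, 0.04, 0.004, -0.032, -0.165, 0]]}}

```text
time: 3.4
tool_pos: [0.5947, 0.1578, 0.0954]
ee_rot: [-3.133, 0.0, 1.717]
wrist_force: [-0.7, 0.3, -0.4]
width: 0.001
finger_force: 0.0
```

>>> {"fn": "apply_moves", "kwargs": {"commands": [[0, 0, 0, 0, 0, -0.01, 0], [0, 0, 0, 0, 0, -0.02, 0], [0, 0, 0, 0, 0, -0.02, 0], [0, 0, 0, 0, 0, -0.02, 0], [0, 0, 0, 0, 0, -0.02, 0]]}}

```text
time: 3.9
tool_pos: [0.5989, 0.1585, 0.0824]
ee_rot: [3.138, -0.0, 1.717]
wrist_force: [0.2, -0.7, 1.3]
width: 0.0003
finger_force: 0.0
```

```bash
python3 - <<'E'
from fit import *
o=get_obs(); print({k:np.round(o[k],4) for k in ["time","tool_pos","ee_rot","wrist_force"]})
s=snapshot("wrist"); save(s,"w2")
for c,st in patches(s,(200,20,400,300)): print(c,st,[atz(s,c,z) for z in (.03,.035,.04)])
print("tcp",proj(s,o["tool_pos"]))
a=snapshot("scene"); b=snapshot("side")
pa=patches(a,(335,150,400,200)); pb=patches(b,(262,110,310,148))
print(pa,pb)
cv2.imwrite("pics/c2.png",np.hstack([cv2.resize(a["pixels"][140:215,315:415],(400,300),interpolation=3),cv2.resize(b["pixels"][100:175,235:335],(400,300),interpolation=3)])[:,:,::-1])
E
```

```text
{'time': np.float64(3.9), 'tool_pos': array([0.5989, 0.1585, 0.0824]), 'ee_rot': array([ 3.1382, -0.    ,  1.7168]), 'wrist_force': array([ 0.1618, -0.6608,  1.2792])}
[367.4973 167.2134] [   0    0  200  280 9964] [array([0.6516, 0.2126, 0.03  ]), array([0.6502, 0.2132, 0.035 ]), array([0.6488, 0.2139, 0.04  ])]
[282.6824 103.1423] [  61   66   45   35 1546] [array([0.5866, 0.2462, 0.03  ]), array([0.5866, 0.2461, 0.035 ]), array([0.5866, 0.246 , 0.04  ])]
[281.9688 232.8167] [  62  200   41   27 1091] [array([0.5994, 0.1555, 0.03  ]), array([0.5992, 0.1573, 0.035 ]), array([0.5989, 0.1592, 0.04  ])]
[226.5951 289.6026] [   0  246   57   34 1072] [array([0.5634, 0.1023, 0.03  ]), array([0.5639, 0.1053, 0.035 ]), array([0.5644, 0.1083, 0.04  ])]
tcp [[281.982 259.436]]
[(array([344.0246, 160.1007]), array([  0,   0,  23,  30, 447], dtype=int32)), (array([386.1891, 156.1762]), array([ 34,   0,  31,  18, 386], dtype=int32)), (array([360.  , 179.48]), array([19, 27, 13,  6, 50], dtype=int32)), (array([392.8216, 191.4689]), array([ 45,  27,  20,  23, 241], dtype=int32)), (array([343.0561, 196.7103]), array([  0,  42,  24,   8, 107], dtype=int32))] [(array([271.0444, 112.8   ]), array([  0,   0,  21,   8, 135], dtype=int32)), (array([304.2252, 118.8874]), array([ 32,   0,  16,  28, 222], dtype=int32)), (array([288.0476, 138.9048]), array([21, 27, 11,  5, 42], dtype=int32))]
```

View pics/w2.png

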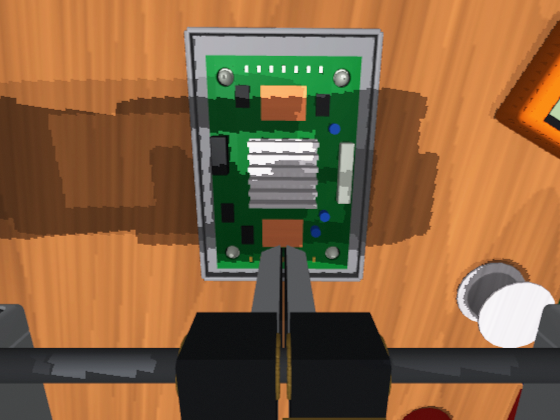

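View pics/c2.png

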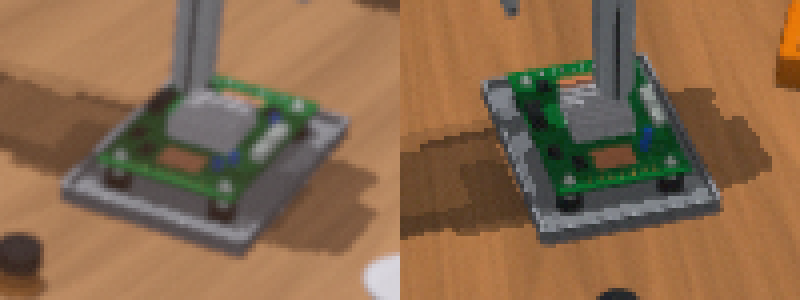

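The tips are at (284,248) in the wrist view and the near patch is at (282,233). The wrist estimates agree, but the room cameras gave about 13 mm less in y. I'll check that bias with the tip itself.

```bash
python3 - <<'E'
from fit import *
o=get_obs(); t=o["tool_pos"]
a=snapshot("scene"); b=snapshot("side")
print("tip proj scene",proj(a,t),"side",proj(b,t), "tip near edge (y-.008)",proj(a,t-[0,.008,0]),proj(b,t-[0,.008,0]))
for z in (.028,.03,.035): print(z,atz(a,(360,179.5),z),atz(b,(288.05,138.9),z))
P=[.5994,.1555,.03]; print("patch proj",proj(a,P),proj(b,P))
E
```

```text
tip proj scene [[362.5007 162.4023]] side [[288.0271 123.8583]] tip near edge (y-.008) [[360.8287 163.5595]] [[288.4451 125.5585]]
0.028 [0.5959 0.159  0.028 ] [0.5989 0.1596 0.028 ]
0.03 [0.5976 0.1561 0.03  ] [0.5985 0.157  0.03  ]
0.035 [0.6018 0.1489 0.035 ] [0.5976 0.1507 0.035 ]
patch proj [[360.4533 179.8187]] [[288.4273 139.2001]]
```

All cameras agree on the patch at (0.599, 0.156, 0.030). I'm going down to just above it.

>>> {"fn": "apply_moves", "kwargs": {"commands": [[0, 0, 0, 0.001, -0.002, -0.015, 0], [0, 0, 0, 0.001, -0.002, -0.03, 0], [0, 0, 0, 0.001, -0.002, -0.04, 0], [0, 0, 0, 0.001, -0.002, -0.045, 0], [0, 0, 0, 0.001, -0.002, -0.045, 0]]}}

```text
time: 4.65
tool_pos: [0.5977, 0.1561, 0.0335]
ee_rot: [-3.138, 0.0, 1.717]
wrist_force: [-0.5, 0.0, -1.3]
width: 0.0001
finger_force: 0.0
```

>>> {"fn": "apply_moves", "kwargs": {"commands": [[0, 0, 0, 0, 0, -0.001, 0], [0, 0, 0, 0, 0, -0.002, 0], [0, 0, 0, 0, 0, -0.003, 0], [0, 0, 0, 0, 0, -0.004, 0], [0, 0, 0, 0, 0, -0.005, 0]]}}

```text
time: 5.15
tool_pos: [0.5989, 0.1563, 0.0307]
ee_rot: [3.141, -0.0, 1.717]
wrist_force: [-0.7, -0.3, 1.0]
width: 0.0003
finger_force: 0.0
```

>>> {"fn": "apply_moves", "kwargs": {"commands": [[0, 0, 0, 0, 0, -0.001, 0], [0, 0, 0, 0, 0, -0.002, 0], [0, 0, 0, 0, 0, -0.003, 0], [0, 0, 0, 0, 0, -0.004, 0], [0, 0, 0, 0, 0, -0.005, 0]]}}

```text
time: 5.65
tool_pos: [0.5999, 0.1556, 0.0275]
ee_rot: [3.139, 0.002, 1.717]
wrist_force: [-2.4, -1.9, 9.1]
width: 0.0002
finger_force: 4.3
```

>>> {"fn": "apply_moves", "kwargs": {"commands": [[0, 0, 0, 0, 0, -0.001, 0], [0, 0, 0, 0, 0, -0.002, 0], [0, 0, 0, 0, 0, -0.003, 0], [0, 0, 0, 0, 0, -0.004, 0], [0, 0, 0, 0, 0, -0.005, 0]]}}

```text
time: 6.15
tool_pos: [0.5992, 0.1564, 0.0213]
ee_rot: [3.141, -0.0, 1.717]
wrist_force: [-2.5, -0.7, 7.5]
width: 0.0006
finger_force: 4.1
```

>>> {"fn": "apply_moves", "kwargs": {"commands": [[0, 0, 0, 0, 0, -0.001, 0], [0, 0, 0, 0, 0, -0.002, 0], [0, 0, 0, 0, 0, -0.003, 0], [0, 0, 0, 0, 0, -0.003, 0], [0, 0, 0, 0, 0, -0.003, 0]]}}

```text
time: 6.65
tool_pos: [0.5993, 0.1564, 0.0211]
ee_rot: [3.14, 0.0, 1.717]
wrist_force: [-4.9, -2.3, 15.5]
width: 0.0005
finger_force: 7.5
```

>>> {"fn": "apply_moves", "kwargs": {"commands": [[0, 0, 0, 0, 0, -0.002, 0], [0, 0, 0, 0, 0, -0.003, 0], [0, 0, 0, 0, 0, -0.003, 0], [0, 0, 0, 0, 0, -0.003, 0], [0, 0, 0, 0, 0, -0.003, 0]]}}

```text
time: 7.15
tool_pos: [0.5994, 0.1565, 0.0208]
ee_rot: [3.139, 0.0, 1.717]
wrist_force: [-10.7, -2.3, 24.8]
width: 0.0006
finger_force: 12.4
```

Hard stop: 25 N with no more travel, so the near end is through. Now lift, cross over the heat sink, and take a look.

>>> {"fn": "apply_moves", "kwargs": {"commands": [[0, 0, 0, 0, 0, 0.005, 0], [0, 0, 0, 0, 0, 0.02, 0], [0, 0, 0, 0, 0, 0.04, 0], [0, 0, 0, 0, 0, 0.06, 0], [0, 0, 0, 0, 0, 0.065, 0]]}}

```text
time: 7.65
tool_pos: [0.6003, 0.1567, 0.0822]
ee_rot: [3.137, -0.0, 1.717]
wrist_force: [-0.3, 0.3, 0.8]
width: 0.0004
finger_force: 0.0
```

>>> {"fn": "apply_moves", "kwargs": {"commands": [[0, 0, 0, -0.004, 0.03, 0, 0], [0, 0, 0, -0.008, 0.06, 0, 0], [0, 0, 0, -0.013, 0.09, 0, 0], [0, 0, 0, -0.013, 0.09, 0, 0], [0, 0, 0, -0.013, 0.09, 0, 0]]}}

```text
time: 8.15
tool_pos: [0.5852, 0.2464, 0.0784]
ee_rot: [-3.14, 0.001, 1.718]
wrist_force: [0.3, 0.1, 0.1]
width: 0.0008
finger_force: 0.0
```

```bash
python3 - <<'E'
from fit import *
o=get_obs(); print({k:np.round(o[k],4) for k in ["time","tool_pos","ee_rot","wrist_force"]})
s=snapshot("wrist"); save(s,"w3"); b=snapshot("side"); a=snapshot("scene")
for c,st in patches(s,(215,40,345,300)): print(c,st,[atz(s,c,z) for z in (.02,.03)])
cv2.imwrite("pics/c3.png",np.hstack([cv2.resize(s["pixels"][100:310,140:420],(400,300),interpolation=3),cv2.resize(b["pixels"][100:175,235:335],(400,300),interpolation=3)])[:,:,::-1])
print("exp patch",proj(s,[[.5866,.246,.03],[.5992,.156,.0205]]))
E
```

```text
{'time': np.float64(8.15), 'tool_pos': array([0.5852, 0.2464, 0.0784]), 'ee_rot': array([-3.14  ,  0.001 ,  1.7182]), 'wrist_force': array([0.2931, 0.0556, 0.1324])}
[279.6176  99.1586] [    0     0   130   120 15511] [array([0.5701, 0.3363, 0.02  ]), array([0.5702, 0.336 , 0.03  ])]
[285.5162 229.8025] [  50  176   42   28 1114] [array([0.5881, 0.2438, 0.02  ]), array([0.5875, 0.2474, 0.03  ])]
exp patch [[284.0086 231.4679]
 [282.9541 329.6223]]
```

View pics/c3.png

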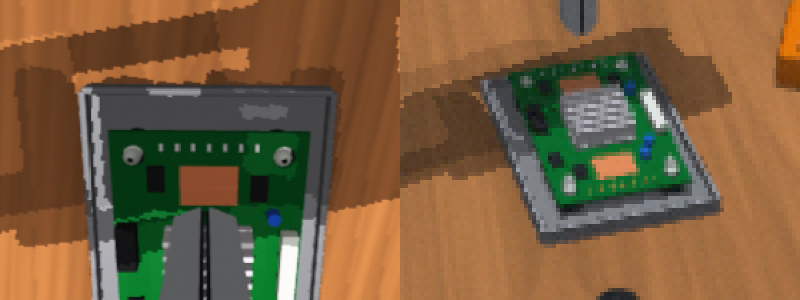

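The side crop shows the near end down, with white tips standing through its holes, and the far end still up. Now I press the far patch.

>>> {"fn": "apply_moves", "kwargs": {"commands": [[0, 0, 0, 0.001, 0.0, -0.015, 0], [0, 0, 0, 0.001, 0.0, -0.03, 0], [0, 0, 0, 0.001, 0.0, -0.043, 0], [0, 0, 0, 0.001, 0.0, -0.047, 0], [0, 0, 0, 0.001, 0.0, -0.048, 0]]}}

```text
time: 8.8
tool_pos: [0.5859, 0.2458, 0.0296]
ee_rot: [-3.139, 0.001, 1.717]
wrist_force: [-0.8, 0.2, -0.2]
width: 0.0005
finger_force: 0.0
```

>>> {"fn": "apply_moves", "kwargs": {"commands": [[0, 0, 0, 0, 0, -0.001, 0], [0, 0, 0, 0, 0, -0.002, 0], [0, 0, 0, 0, 0, -0.003, 0], [0, 0, 0, 0, 0, -0.004, 0], [0, 0, 0, 0, 0, -0.005, 0]]}}

```text
time: 9.3
tool_pos: [0.5872, 0.2467, 0.0274]
ee_rot: [3.14, -0.001, 1.717]
wrist_force: [-1.0, 1.8, 3.4]
width: 0.0002
finger_force: 1.8
```

>>> {"fn": "apply_moves", "kwargs": {"commands": [[0, 0, 0, 0, 0, -0.001, 0], [0, 0, 0, 0, 0, -0.002, 0], [0, 0, 0, 0, 0, -0.003, 0], [0, 0, 0, 0, 0, -0.004, 0], [0, 0, 0, 0, 0, -0.005, 0]]}}

```text
time: 9.8
tool_pos: [0.5872, 0.2471, 0.0237]
ee_rot: [3.14, -0.001, 1.717]
wrist_force: [-2.8, 0.1, 6.8]
width: 0.0003
finger_force: 3.8
```

>>> {"fn": "apply_moves", "kwargs": {"commands": [[0, 0, 0, 0, 0, -0.001, 0], [0, 0, 0, 0, 0, -0.002, 0], [0, 0, 0, 0, 0, -0.003, 0], [0, 0, 0, 0, 0, -0.004, 0], [0, 0, 0, 0, 0, -0.004, 0]]}}

```text
time: 10.3
tool_pos: [0.587, 0.2463, 0.0193]
ee_rot: [3.141, 0.0, 1.717]
wrist_force: [-2.7, 0.4, 8.4]
width: 0.0006
finger_force: 4.4
```

>>> {"fn": "apply_moves", "kwargs": {"commands": [[0, 0, 0, 0, 0, -0.001, 0], [0, 0, 0, 0, 0, -0.002, 0], [0, 0, 0, 0, 0, -0.003, 0], [0, 0, 0, 0, 0, -0.003, 0], [0, 0, 0, 0, 0, -0.003, 0]]}}

```text
time: 10.8
tool_pos: [0.5871, 0.2463, 0.0192]
ee_rot: [3.14, 0.0, 1.717]
wrist_force: [-7.6, -2.1, 18.5]
width: 0.0004
finger_force: 9.3
```

It stops hard at 0.0192. The first patch's 0.0208 less the 1.4 mm slope gives the same height. Lifting clear and checking.

>>> {"fn": "apply_moves", "kwargs": {"commands": [[0, 0, 0, 0, 0, 0.005, 0], [0, 0, 0, 0, 0, 0.02, 0], [0, 0, 0, 0, 0, 0.05, 0], [0, 0, 0, 0, 0, 0.09, 0], [0, 0, 0, 0, 0, 0.13, 0]]}}

```text
time: 11.3
tool_pos: [0.5863, 0.2459, 0.1449]
ee_rot: [-3.139, 0.001, 1.717]
wrist_force: [0.8, 0.2, 0.0]
width: 0.0003
finger_force: 0.0
```

>>> {"fn": "apply_moves", "kwargs": {"commands": [[0, 0, 0, 0, -0.02, 0.04, 0], [0, 0, 0, 0, -0.04, 0.06, 0], [0, 0, 0, 0, -0.06, 0.07, 0], [0, 0, 0, 0, -0.06, 0.07, 0], [0, 0, 0, 0, -0.06, 0.07, 0]]}}

```text
time: 11.8
tool_pos: [0.5867, 0.1863, 0.2139]
ee_rot: [-3.141, -0.001, 1.716]
wrist_force: [-0.9, -0.1, -1.0]
width: 0.0006
finger_force: 0.0
```

```bash
python3 - <<'E'
from fit import *
o=get_obs(); print({k:np.round(o[k],4) for k in ["time","tool_pos","wrist_force"]})
s=snapshot("wrist"); b=snapshot("side")
c=[p for p in patches(s,(240,108,325,226))]; print(c)
cv2.imwrite("pics/c4.png",np.hstack([cv2.resize(s["pixels"][70:250,160:400],(400,300),interpolation=3),cv2.resize(b["pixels"][100:175,235:335],(400,300),interpolation=3)])[:,:,::-1])
for q in c: print(atz(s,q[0],.0192))
E
```

```text
{'time': np.float64(11.8), 'tool_pos': array([0.5867, 0.1863, 0.2139]), 'wrist_force': array([-0.9197, -0.0992, -1.0454])}
[(array([291.2331, 133.3327]), array([ 38,  15,  28,  21, 532], dtype=int32)), (array([290.0283, 212.9811]), array([ 38,  97,  25,  17, 424], dtype=int32))]
[0.5877 0.2467 0.0192]
[0.6002 0.1561 0.0192]
```

View pics/c4.png

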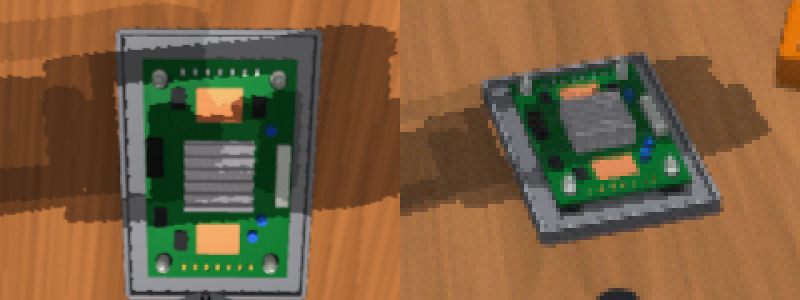

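All four white tips stand through the holes, and the patches fit one level height (91.5 mm apart against 92 mm nominal). Nothing touches the robot, so I'm handing in.

```bash
python3 -c "
from bench import *
print(close_job())"
```

```text
the job is handed in; nothing more can be done
None
```

The green board is pressed home on all four standoffs and looks level in the last pictures; the arm never went near the blue board, the gripper is clear, and the job was handed in at about 12 s (no verdict was shown).

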